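Index the basing carousel to its third stop and hold it

ROBOT

A 7-joint arm with a two-finger parallel gripper is mounted at the origin on the work surface. World frame = base frame: x ahead of the robot, y to its left, z up, the work surface at z = 0. Lengths are in m, angles in rad, forces in N, time in s.
With the tool pointing down it reaches from about 0.4 to 0.875 m from the base axis. Payload 19.3 kg.
Tool frame: the origin (TCP) lies midway between the tips of the shut fingers; the grasp point (between the pads) lies 19 mm behind it; z points along the fingers, y is the direction in which the jaws open and shut (so a half turn about z gives the same grasp; the last joint's range is limited). The gripper opens to 85 mm and grips with 20 to 120 N. Pads are 22 mm wide; open, the fingers measure 114 mm over their backs; the gripper's body (76 mm by 85 mm) begins 54 mm behind the grasp point. The pads swing forward as they close: fully open they stand 13 mm farther back than shut.
Start: joints at [1.06, 0.521, -0.036, 1.599, 0.021, 1.021, -0.113], TCP at [0.267, -0.565, 0.231] pointing down, gripper open.
Joint ranges: [-2.91, 2.91], [-0.3, 2.13], [-1.5, 1.42], [0.17, 2.43], [-1.26, 4.41], [0.16, 1.93], [-2.52, 2.52]. Speed limits (rad/s): [1.89, 1.89, 2.39, 2.39, 3.01, 3.01, 3.01].

INTERFACE

Orientations are given as [roll, pitch, yaw] about the fixed x, y, z axes, in that order (R = Rz(yaw) Ry(pitch) Rx(roll)).
In Python, from workcell import telemetry, cams, workorder gives the robot as it stands. The module is installed in compiled form; this text tells all that it offers.
- The arm moves only by the tool apply_moves, never from a script. Its argument "steps" is a list of rows, each a list of 4 numbers: the shift along the tool's x, y, z in cm, then the turn about the tool's z in rad. A call has exactly 10 rows; each row is the pose to reach, as a shift and turn from the pose commanded when the call began, along the tool's axes at that moment; what a row does not reach only later rows make up. A row lasts 1/12 s, in which the tool goes at most 41.7 mm and 7.16 degrees, less where a joint would pass 70% of its speed; a pose out of reach is approached as far as the arm can. A call with a gripper value outside its range is refused whole. "claw" is the closure, from 0 (fully open) to 1 (shut), set as the call begins (left out, the last holds). The fingers move at their own pace and stop on an object; "force" is the grip in N (left out, the last holds). Time passes only in rows, so rows that repeat a pose let the fingers close, or fill a call up. It gives the time, the measured TCP pose, the force and the opening at its end, in the units of the state.
- telemetry.observe(): the state, without advancing time (a new reading comes with each control period).
- cams.grab_frame(name): name is "scene" or "top"; returns a dict with "color" (384x512x3 uint8, red, green, blue), "mtx" (3x3 intrinsics, pixels), "eye" and "orientation" of the camera in the world. Camera axes: x right, y down, z forward; pixel columns grow to the right and rows downward; lengths in m; the calibration is good to about 2 mm. A picture is of the moment at which its call begins. There is no depth.
- workorder.job_done(): hands the job in, once; it reports no verdict.
Trained networks look in the newest picture that a camera, given by its name, has taken for a name from the list of things; names that differ only in an ending like _2 or _b are one class to them, and where a whole thing is asked for, a point or a joint stands for the part that bears it (a point fixed in the world has none). Each returns a list of dicts, best first, with "score" (0 to 1); they miss things now and then, are a little off and sometimes report something else, mostly with a low value. They report only what shows in the picture. A call takes as long as a camera call.
- cams.find_in(camera, name): "box" ([left, top, width, height] in pixels, round what is visible of it).
- cams.pinpoint(camera, name): "uv" ([column, row] in pixels: a listed point, or the origin of a listed thing).
The state is a dict: "clock": time; "qpos": joint angles; "qd": joint speeds; "joint_efforts": joint torques, N m; "position": TCP position; "tool_rot": TCP orientation; "force": force on the tool from outside, world axes, zero at the start; "moment": the same for the moment, N m; "grip_width": finger opening in m.
Only numpy, scipy, OpenCV 4.12 (cv2) and the standard library are available. Lean on these libraries where they do the work, as an engineer would, in place of code of your own. Each camera call takes 0.05 s, during which the arm holds its last target. There are 200 camera calls.

TASK

On the glue station for miniature bases, swing the clear guard door wide open by its upright handle, then grip the carousel's central knob and turn it clockwise, counting clicks, from its home stop to the third stop, so that the stand with the miniature comes under the nozzle; do not run on to the fourth. The carousel springs back if let go, so finish still holding the knob at the third stop, and leave the bottle, the mug and the piece of terrain where they stand.

Things in the scene. Friction and masses are not known exactly. Their poses are not given: they have to be found in the camera images.
- station: fixed glue station: grey tray housing 220 (its x) x 200 (its y) x 61 mm high, bolted to the bench; origin at the centre of its underside, below the knob's axis. Inside turns a flat aluminium carousel 168 mm across (upper face 56 mm above the bench) with 16 round black stands near its rim, one with a grey miniature (top 82 mm high).
- nozzle (a point): tip of the fixed nozzle that overhangs the carousel's rim on the station's +x side, 68 mm from the knob's axis, 96 mm above the bench; the nozzle's arm is 119 mm high.
- guard_door (a joint): guard door angle, rad: 0 shut, grows as it opens, limit 1.75; opens anticlockwise seen from above (the handle end swings out to the station's -y, then +x). Starts shut or a little ajar. Light friction (about 1 N at the handle); stays where left.
- door_handle (a point): grip point of the door handle, on the axis of an upright round steel bar 16 mm thick, 35 mm outside the door panel near its free end, 163 mm above the bench. The bar's top is 186 mm high; above the door's roof (131 mm) it is free all round and can be pinched from above in any direction. Axes: the door's, parallel to the station's when shut.
- door_hinge (a point): on the door's vertical hinge axis, at the handle point's height, 183 mm from it. The door is an L of clear plastic edged in aluminium: a panel 204 mm long and 119 mm high along the station's -y side, hinged at its +x end, and fixed to it a roof 150 mm deep (upper face 131 mm above the bench) that covers the knob and swings away with it.
- index_knob (a joint): angle of knob and carousel, rad: 0 at the home stop, where it starts; grows clockwise seen from above; limit 2.36. Clicks every 0.393: first stop 0.393, second 0.785, third 1.178, fourth 1.571. A return spring (0.04 N m at home, 0.055 at the third stop) beats the detents (0.03 N m), so it runs home when let go; turning takes up to 0.1 N m.
- knob_grip (a point): grip point of the knob, on its vertical axis, 103 mm above the bench. The grip is a black bar with upright sides, 44 mm long, 14 wide, 34 high (85 to 119 mm above the bench), on a flange 42 mm across. The point turns with the knob; its x axis runs along the bar, parallel to the station's x at home, with a white line on top towards +x.
- paint_bottle_mid (a point): bystander: white paint bottle, 32 mm in diameter, 75 mm high, on the bench; point half-way up. Leave alone.
- rinse_mug_mid (a point): bystander: white mug with handle, 76 mm across, 85 mm high; point half-way up. Leave alone.
- ruin_mid (a point): bystander: grey piece of ruined-wall terrain, 110 x 70 mm, 71 mm high; point 30 mm above its underside's centre. Leave alone.

How it is judged:
By the outcome, as a careful person would: the job done as asked, in the order asked, and still so for the second after the job is handed in, while the arm keeps its last pose, push and grip.
It also fails if it takes over 51 s, if anything falls off the work surface, if the arm or the gripper's body presses on something with over 40 N, if the wrist force passes 120 N, or if a joint passes its speed limit or range.

## Working session

There is one attempt and no reset: what is moved stays moved. The work goes in short steps, Python scripts to look and compute and a tool call to move; the robot and the scene stay as the last step left them, time stands still between calls to the robot, and variables do not carry over. Pictures are saved under pics/ and viewed, about 8 in all and at most 12, crops included, and the job is handed in when it is done.

Besides the shell and the picture viewer there is one more tool, called after "Request:" as name([rows], argument=value, ...), one row to a line, values as JSON. apply_moves: Moves the arm, as the interface text tells. Its arguments: {"type":"object","properties":{"steps":{"type":"array"},"claw":{"type":"number"},"force":{"type":"number"}},"required":["steps"]}

```bash
mkdir -p pics; cat > h.py <<'E'
import numpy as np, cv2
from workcell import telemetry, cams, workorder
from scipy.spatial.transform import Rotation as R
def cam(f):
    o=np.array(f["orientation"],float)
    M=o if o.shape==(3,3) else (R.from_euler('xyz',o).as_matrix() if o.size==3 else R.from_quat(o).as_matrix())
    return np.array(f["mtx"]),np.array(f["eye"]),M
def ray(f,uv):
    K,e,M=cam(f); d=M@np.linalg.inv(K)@np.array([uv[0],uv[1],1.]); return e,d
def atz(f,uv,z):
    e,d=ray(f,uv); return e+d*(z-e[2])/d[2]
def proj(f,p):
    K,e,M=cam(f); q=K@(M.T@(np.array(p)-e)); return q[:2]/q[2]
E
python3 - <<'E'
from h import *
s=telemetry.observe(); print(s)
F={}
for c in("scene","top"):
    f=cams.grab_frame(c);F[c]=f
    print(c,f["eye"],f["orientation"],f["mtx"])
    for n,z in(("station",0),("nozzle",.096),("door_handle",.163),("door_hinge",.163),("knob_grip",.103),("paint_bottle_mid",.037),("rinse_mug_mid",.042),("ruin_mid",.03)):
        for r in cams.pinpoint(c,n)[:2]: print(n,round(r["score"],2),np.round(r["uv"],1),atz(f,r["uv"],z).round(4))
im=np.hstack([F["scene"]["color"],F["top"]["color"]])[:,:,::-1]
cv2.imwrite("pics/a.png",cv2.resize(F["scene"]["color"][:,:,::-1],(800,600)));cv2.imwrite("pics/b.png",cv2.resize(F["top"]["color"][:,:,::-1],(800,600)))
E
```

```text
{'clock': 0.0, 'qpos': array([ 1.05980677,  0.52204662, -0.03632603,  1.59998348,  0.02119851,
        1.02110178, -0.11279535]), 'qd': array([-0.00147428,  0.0006742 , -0.00065306,  0.00155929, -0.00055417,
        0.00024011,  0.0002269 ]), 'joint_efforts': array([ 4.04255172e-05, -9.27131510e+01,  1.97994389e+00, -3.69939709e+01,
        1.77733542e-02,  8.19994777e-03, -1.75425464e-05]), 'position': array([ 0.26648407, -0.56497586,  0.23071421]), 'tool_rot': array([-3.14044123e+00,  8.14235087e-05,  4.40781873e-01]), 'force': array([-1.38193102, -0.06072269, -0.18044027]), 'moment': array([-0.04150032,  0.00194548, -0.02359237]), 'grip_width': 0.08544019955423036}
scene [1.22106507 0.81658559 0.89043662] [-2.18866103 -0.01695478  2.48457201] [[425.42016198   0.         254.38000257]
 [  0.         425.42016198 190.39373226]
 [  0.           0.           1.        ]]
station 0.59 [290.6 263.6] [0.5836 0.1878 0.    ]
nozzle 0.56 [274.7 249.1] [0.6506 0.189  0.096 ]
door_handle 0.96 [282.1 181.6] [0.4897 0.0269 0.163 ]
door_handle 0.55 [315.5 309.8] [0.7487 0.4368 0.163 ]
door_hinge
[... 455 characters left out ...]
49.25999649 190.95213648]
 [  0.           0.           1.        ]]
station 0.56 [195.7 196.6] [0.5855 0.1823 0.    ]
station 0.19 [239.2 212.6] [0.5245 0.0188 0.    ]
nozzle 0.92 [188.3 173.3] [0.652  0.1943 0.096 ]
nozzle 0.21 [140.3 173.5] [0.652  0.3635 0.096 ]
door_handle 0.76 [236.2 210. ] [0.5122 0.0213 0.163 ]
door_hinge 0.85 [225.4 160.9] [0.6776 0.0584 0.163 ]
knob_grip 0.93 [187.5 193.1] [0.5798 0.1934 0.103 ]
paint_bottle_mid 0.58 [139.1 216.3] [0.5076 0.3785 0.037 ]
rinse_mug_mid 0.84 [142.1 172.8] [0.6678 0.3752 0.042 ]
rinse_mug_mid 0.45 [197.9 199.3] [0.5682 0.1669 0.042 ]
ruin_mid 0.6 [369.8 213.7] [ 0.515  -0.4553  0.03  ]
ruin_mid 0.21 [189.2 193.6] [0.5915 0.2014 0.03  ]
```

View pics/a.png

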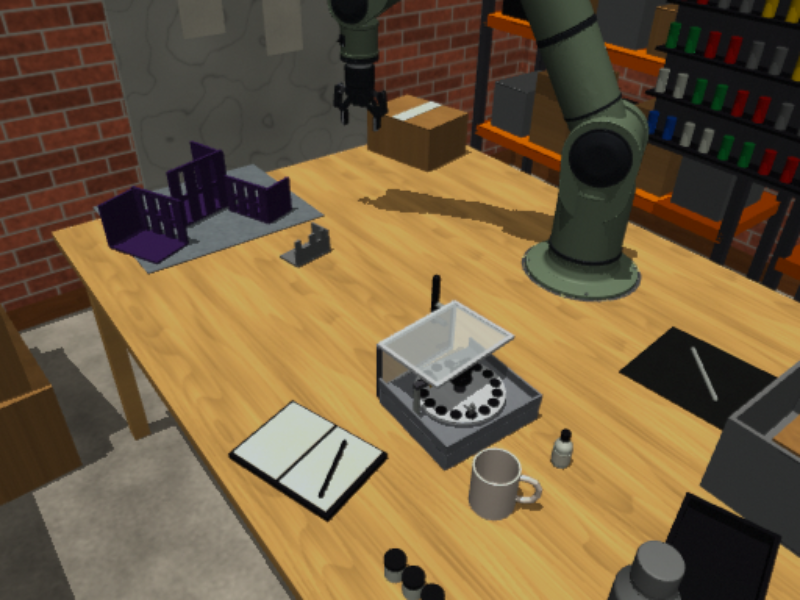

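View pics/b.png

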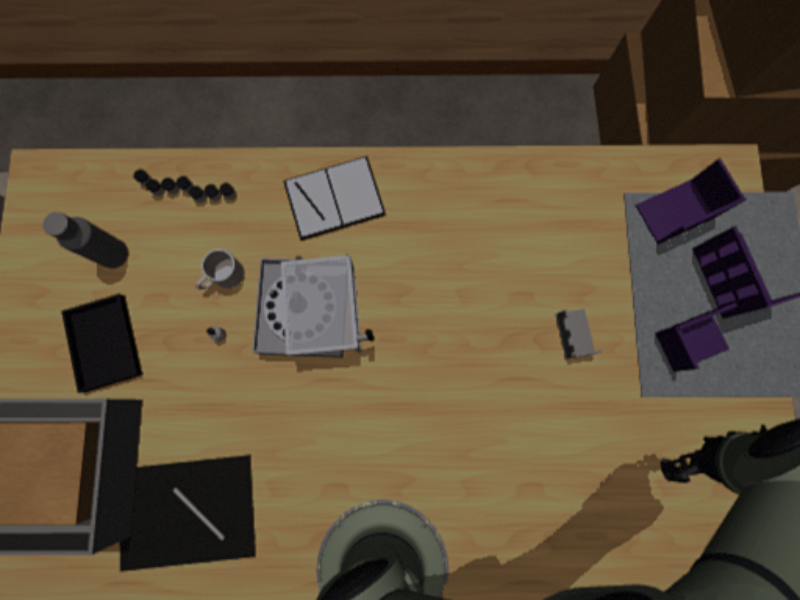

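```bash
python3 - <<'E'
from h import *
F={c:cams.grab_frame(c) for c in("scene","top")}
def tri(n):
    A=np.zeros((3,3));b=np.zeros(3)
    for c in F:
        r=cams.pinpoint(c,n)[0]; e,d=ray(F[c],r["uv"]); d/=np.linalg.norm(d); P=np.eye(3)-np.outer(d,d);A+=P;b+=P@e
    return np.linalg.solve(A,b)
for n in("door_handle","door_hinge","knob_grip","nozzle","station"): print(n,tri(n).round(4))
a=F["scene"]["color"][165:305,225:365,::-1]; b=F["top"]["color"][150:240,155:245,::-1]
cv2.imwrite("pics/c.png",np.hstack([cv2.resize(a,(400,400),interpolation=2),cv2.resize(b,(400,400),interpolation=2)]))
E
```

```text
door_handle [0.5103 0.0316 0.1752]
door_hinge [0.667  0.0619 0.151 ]
knob_grip [0.5833 0.1871 0.1034]Traceback (most recent call last):
  File "<stdin>", line 8, in <module>
  File "<stdin>", line 6, in tri
IndexError: list index out of range
```

```bash
python3 - <<'E'
from h import *
F={c:cams.grab_frame(c) for c in("scene","top")}
a=F["scene"]["color"][165:305,225:365,::-1]; b=F["top"]["color"][150:240,155:245,::-1]
np.savez("f.npz",**{c:F[c]["color"] for c in F})
cv2.imwrite("pics/c.png",np.hstack([cv2.resize(a,(400,400),interpolation=2),cv2.resize(b,(400,400),interpolation=2)]))
E
```

```text
(no output)
```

View pics/c.png

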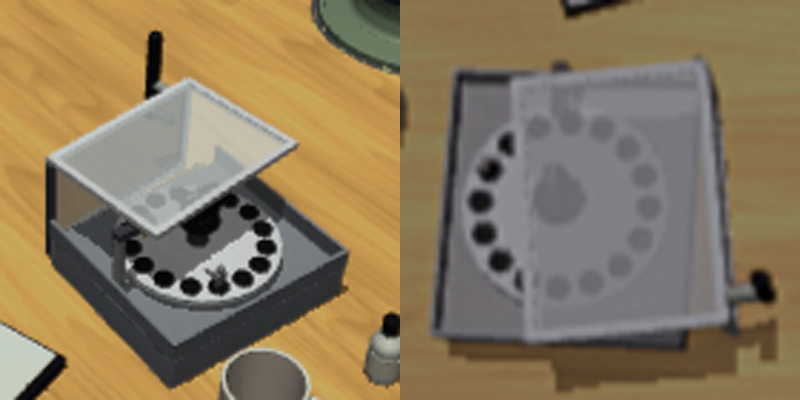

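```bash
python3 - <<'E'
from h import *
F={c:cams.grab_frame(c) for c in("scene","top")}
print("bar top", atz(F["scene"],(278.9,177.5),.186).round(4),atz(F["top"],(236.9,213),.186).round(4))
T=lambda x,y,z:atz(F["top"],(155+x/4.444,150+y/4.444),z).round(4)
S=lambda x,y,z:atz(F["scene"],(225+x/2.857,165+y/2.857),z).round(4)
print("rim TL,BL,BR",T(55,70,.061),T(33,337,.061),T(287,345,.061))
print("roof TL,TR,BR,BL",T(113,75,.131),T(305,60,.131),T(325,322,.131),T(130,340,.131))
print("S roof",S(52,158,.131),S(188,80,.131),S(297,145,.131),S(157,234,.131))
print("S rim left, right",S(52,225,.061),S(348,255,.061),S(172,345,.061))
print("knob top", T(160,195,.119))
E
```

```text
bar top [0.5063 0.0296 0.186 ] [0.4994 0.0178 0.186 ]
rim TL,BL,BR [0.6891 0.2782 0.061 ] [0.4708 0.2863 0.061 ] [0.4638 0.0848 0.061 ]
roof TL,TR,BR,BL [0.6661 0.2152 0.131 ] [0.6774 0.0672 0.131 ] [0.4749 0.0496 0.131 ] [0.4619 0.1951 0.131 ]
S roof [0.6718 0.0742 0.131 ] [0.4766 0.0552 0.131 ] [0.4627 0.2034 0.131 ] [0.6594 0.2184 0.131 ]
S rim left, right [0.6837 0.0905 0.061 ] [0.4769 0.2976 0.061 ] [0.691  0.2818 0.061 ]
knob top [0.5741 0.1783 0.119 ]
```

Request:
apply_moves([
  [2.5,-2.3,0,0],
  [5,-4.6,0,0],
  [7.5,-7,0,0],
  [10,-9.3,0,0],
  [12.5,-11.6,0,0],
  [15,-14,0,0],
  [17.5,-16.3,0,0],
  [20,-18.6,0,0],
  [22.5,-21,0,0],
  [25,-23.3,0,0],
], claw=0, force=40)

```text
clock: 2.38
position: [0.3936, -0.2463, 0.2315]
tool_rot: [3.141, -0.0, 0.441]
force: [0.7, 0.4, -0.5]
grip_width: 0.0853
```

Request:
apply_moves([
  [2.3,-2.2,0,-0.06],
  [4.6,-4.4,0,-0.12],
  [7,-6.5,0,-0.18],
  [9.3,-8.7,0,-0.24],
  [11.6,-10.9,0,-0.3],
  [14,-13,0,-0.36],
  [16.5,-15.2,0,-0.42],
  [19,-17.5,0,-0.48],
  [21.4,-19.9,0,-0.56],
  [21.4,-19.9,0,-0.56],
])

```text
clock: 3.22
position: [0.5035, 0.0298, 0.2315]
tool_rot: [-3.141, -0.003, 1.012]
force: [-0.8, 0.4, 0.1]
grip_width: 0.0857
```

```bash
python3 - <<'E'
from h import *
s=telemetry.observe(); print({k:np.round(s[k],3) for k in("clock","qpos","position","tool_rot","force")})
F={c:cams.grab_frame(c) for c in("scene","top")}
for c in F:
  for n,z in(("door_handle",.163),("knob_grip",.103)):
    for r in cams.pinpoint(c,n)[:1]: print(c,n,round(r["score"],2),np.round(r["uv"],1),atz(F[c],r["uv"],z).round(4))
  print(c,proj(F[c],s["position"]).round(1))
a=F["scene"]["color"][145:305,215:375,::-1]; b=F["top"]["color"][145:245,155:255,::-1]
cv2.imwrite("pics/d.png",np.hstack([cv2.resize(a,(400,400),interpolation=2),cv2.resize(b,(400,400),interpolation=2)]))
E
```

```text
{'clock': np.float64(3.217), 'qpos': array([ 0.139,  0.351, -0.398,  1.898,  0.165,  0.922, -0.895]), 'position': array([0.503, 0.03 , 0.232]), 'tool_rot': array([-3.141e+00, -3.000e-03,  1.012e+00]), 'force': array([-0.83 ,  0.366,  0.096])}
scene door_handle 0.82 [280.6 180. ] [0.4877 0.0176 0.163 ]
scene knob_grip 0.64 [292.1 235.6] [0.5817 0.1817 0.103 ]
scene [280.5 164.3]
top knob_grip 0.88 [188.7 191.6] [0.5851 0.1894 0.103 ]
top [232.3 209.8]
```

View pics/d.png

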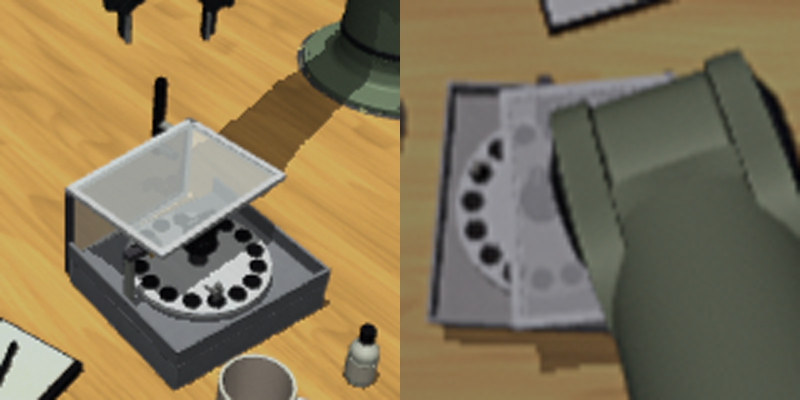

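Request:
apply_moves([
  [-0.4,0,1,0],
  [-0.8,0,2,0],
  [-0.8,0,3,0],
  [-0.8,0,4,0],
  [-0.8,0,5,0],
  [-0.8,0,6,0],
  [-0.8,0,7,0],
  [-0.8,0,8,0],
  [-0.8,0,8.4,0],
  [-0.8,0,8.4,0],
])

```text
clock: 4.35
position: [0.4972, 0.0167, 0.1462]
tool_rot: [-3.14, 0.001, 1.001]
force: [-0.3, 0.2, -0.6]
grip_width: 0.0854
```

```bash
python3 - <<'E'
from h import *
s=telemetry.observe(); print({k:np.round(s[k],3) for k in("clock","position","force")})
f=cams.grab_frame("scene")
print(proj(f,s["position"]),proj(f,s["position"]+[0,0,.04]))
a=f["color"][125:225,230:330,::-1]
cv2.imwrite("pics/e.png",cv2.resize(a,(600,600),interpolation=2))
E
```

```text
{'clock': np.float64(4.35), 'position': array([0.497, 0.017, 0.146]), 'force': array([-0.283,  0.217, -0.626])}
[277.79067588 185.43095685] [278.43712231 174.551454  ]
```

View pics/e.png

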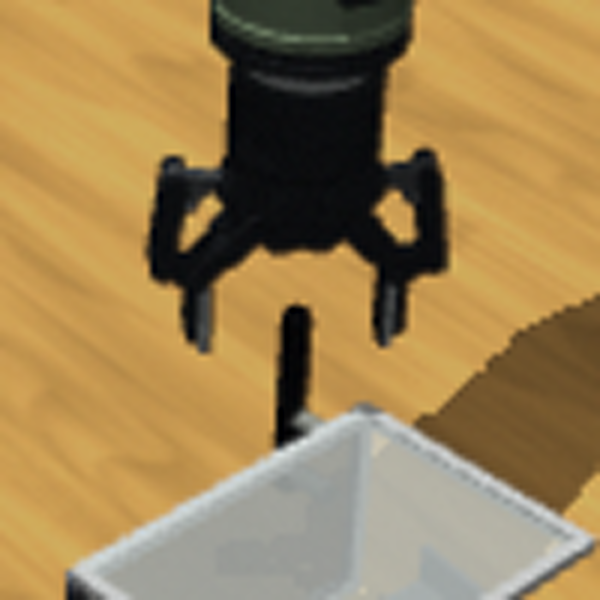

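Request:
apply_moves([
  [0.4,0.1,0,0],
  [0.9,0.2,0,0],
  [0.9,0.2,0,0],
  [0.9,0.2,0,0],
  [0.9,0.2,0,0],
  [0.9,0.2,0,0],
  [0.9,0.2,0,0],
  [0.9,0.2,0,0],
  [0.9,0.2,0,0],
  [0.9,0.2,0,0],
], claw=1, force=40)

```text
clock: 5.23
position: [0.5039, 0.023, 0.1474]
tool_rot: [-3.141, 0.0, 1.001]
force: [-5.0, -0.2, 5.2]
grip_width: 0.0144
```

```bash
python3 - <<'E'
from h import *
s=telemetry.observe(); print({k:np.round(s[k],4) for k in("clock","position","tool_rot","force","grip_width")})
f=cams.grab_frame("scene")
a=f["color"][125:225,230:330,::-1]
cv2.imwrite("pics/e2.png",cv2.resize(a,(600,600),interpolation=2))
E
```

```text
{'clock': np.float64(5.2333), 'position': array([0.5039, 0.023 , 0.1474]), 'tool_rot': array([-3.1414e+00,  5.0000e-04,  1.0005e+00]), 'force': array([-5.0449, -0.241 ,  5.2025]), 'grip_width': np.float64(0.0144)}
```

```bash
cat >> h.py <<'E'
def arc(hinge,step,n=10):
    s=telemetry.observe(); p=np.array(s["position"])[:2]; y=s["tool_rot"][2]; c,q=np.cos(y),np.sin(y)
    v=p-hinge; v=v/np.linalg.norm(v)*.183
    for i in range(1,n+1):
        a=step*i; w=np.array([[np.cos(a),-np.sin(a)],[np.sin(a),np.cos(a)]])@v-v
        print([round(100*(c*w[0]+q*w[1]),1),round(100*(q*w[0]-c*w[1]),1),0,round(-a,2)],end=', ')
    print()
E
python3 -c "
from h import *
arc(np.array([.681,.068]),.05)"
```

```text
[np.float64(-0.6), np.float64(0.7), 0, -0.05], [np.float64(-1.2), np.float64(1.4), 0, -0.1], [np.float64(-1.7), np.float64(2.1), 0, -0.15], [np.float64(-2.2), np.float64(2.9), 0, -0.2], [np.float64(-2.7), np.float64(3.7), 0, -0.25], [np.float64(-3.1), np.float64(4.5), 0, -0.3], [np.float64(-3.5), np.float64(5.3), 0, -0.35], [np.float64(-3.8), np.float64(6.2), 0, -0.4], [np.float64(-4.1), np.float64(7.1), 0, -0.45], [np.float64(-4.4), np.float64(7.9), 0, -0.5],
```

View pics/e2.png

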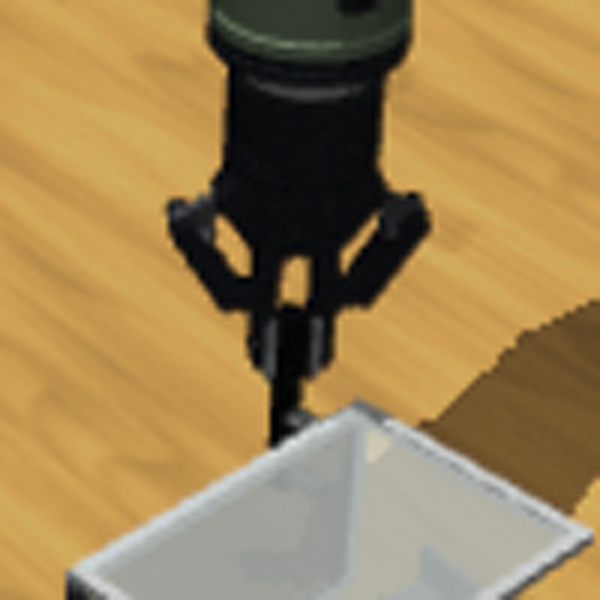

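The bar is between the pads, with its top at about crop (292,310).

Request:
apply_moves([
  [-0.6,0.7,0,-0.05],
  [-1.2,1.4,0,-0.1],
  [-1.7,2.1,0,-0.15],
  [-2.2,2.9,0,-0.2],
  [-2.7,3.7,0,-0.25],
  [-3.1,4.5,0,-0.3],
  [-3.5,5.3,0,-0.35],
  [-3.8,6.2,0,-0.4],
  [-4.1,7.1,0,-0.45],
  [-4.4,7.9,0,-0.5],
])

```text
clock: 6.12
position: [0.55, -0.0537, 0.1476]
tool_rot: [3.136, -0.005, 1.505]
force: [20.7, 22.1, -18.5]
grip_width: 0.0147
```

```bash
python3 -c "
from h import *
s=telemetry.observe();print(s['position'],s['tool_rot'],s['force'],s['moment'],s['grip_width'])
arc(np.array([.681,.068]),.05)"
```

```text
[ 0.54996652 -0.05369211  0.14759642] [ 3.13621781 -0.0048775   1.5053851 ] [ 20.74451652  22.0694687  -18.53376651] [ 4.70563364 -4.1730281   0.01181881] 0.014672067409629003
[np.float64(-0.6), np.float64(0.7), 0, -0.05], [np.float64(-1.2), np.float64(1.4), 0, -0.1], [np.float64(-1.7), np.float64(2.1), 0, -0.15], [np.float64(-2.2), np.float64(2.9), 0, -0.2], [np.float64(-2.7), np.float64(3.7), 0, -0.25], [np.float64(-3.1), np.float64(4.5), 0, -0.3], [np.float64(-3.5), np.float64(5.3), 0, -0.35], [np.float64(-3.8), np.float64(6.2), 0, -0.4], [np.float64(-4.1), np.float64(7.0), 0, -0.45], [np.float64(-4.4), np.float64(7.9), 0, -0.5],
```

```bash
cat >> h.py <<'E'
def arc2(h,p0,cmd,yaw,step,n=10,r=.183):
    c,q=np.cos(yaw),np.sin(yaw); v=np.array(p0)-h; v=v/np.linalg.norm(v)*r
    L=[]
    for i in range(1,n+1):
        a=step*i; w=np.array(h)+np.array([[np.cos(a),-np.sin(a)],[np.sin(a),np.cos(a)]])@v-cmd
        L.append([round(float(100*(c*w[0]+q*w[1])),1),round(float(100*(q*w[0]-c*w[1])),1),0,round(-a,2)])
    print(L,"end",w+cmd)
E
python3 -c "
from h import *
arc2((.679,.076),(.55,-.0537),(.547,-.0566),1.50,.05)"
```

```text
[[-0.3, 1.0, 0, -0.05], [-0.8, 1.7, 0, -0.1], [-1.3, 2.5, 0, -0.15], [-1.8, 3.3, 0, -0.2], [-2.2, 4.1, 0, -0.25], [-2.6, 4.9, 0, -0.3], [-3.0, 5.7, 0, -0.35], [-3.3, 6.6, 0, -0.4], [-3.5, 7.5, 0, -0.45], [-3.7, 8.4, 0, -0.5]] end [ 0.62795359 -0.09973635]
```

Request:
apply_moves([
  [-0.3,1.0,0,-0.05],
  [-0.8,1.7,0,-0.1],
  [-1.3,2.5,0,-0.15],
  [-1.8,3.3,0,-0.2],
  [-2.2,4.1,0,-0.25],
  [-2.6,4.9,0,-0.3],
  [-3.0,5.7,0,-0.35],
  [-3.3,6.6,0,-0.4],
  [-3.5,7.5,0,-0.45],
  [-3.7,8.4,0,-0.5],
])

```text
clock: 6.95
position: [0.6288, -0.0991, 0.1475]
tool_rot: [3.141, -0.0, 2.003]
force: [-0.6, 2.6, 3.0]
grip_width: 0.0148
```

```bash
python3 -c "
from h import *
s=telemetry.observe();print(s['position'],s['tool_rot'],s['force'],s['moment'],s['grip_width'],s['qpos'].round(2))
for h in ((.679,.076),(.679,.08)): arc2(h,s['position'][:2],(.628,-.0997),2.00,.05)"
```

```text
[ 0.62880854 -0.09912393  0.14748801] [ 3.14086603e+00 -2.60501711e-04  2.00333205e+00] [-0.63804026  2.58533727  2.98110321] [0.67866843 0.1500126  0.052537  ] 0.014750334450801834 [ 0.43  0.69 -0.57  1.62  0.43  0.96  0.15]
[[-0.6, 0.8, 0, -0.05], [-1.2, 1.5, 0, -0.1], [-1.7, 2.3, 0, -0.15], [-2.1, 3.0, 0, -0.2], [-2.6, 3.9, 0, -0.25], [-2.9, 4.7, 0, -0.3], [-3.3, 5.5, 0, -0.35], [-3.6, 6.4, 0, -0.4], [-3.8, 7.3, 0, -0.45], [-4.1, 8.2, 0, -0.5]] end [ 0.71909257 -0.10255415]
[[-0.3, 1.0, 0, -0.05], [-0.9, 1.7, 0, -0.1], [-1.4, 2.5, 0, -0.15], [-1.8, 3.3, 0, -0.2], [-2.2, 4.1, 0, -0.25], [-2.6, 4.9, 0, -0.3], [-3.0, 5.8, 0, -0.35], [-3.3, 6.7, 0, -0.4], [-3.5, 7.5, 0, -0.45], [-3.7, 8.4, 0, -0.5]] end [ 0.72014967 -0.0983135 ]
```

Request:
apply_moves([
  [-0.6,0.8,0,-0.05],
  [-1.2,1.5,0,-0.1],
  [-1.7,2.3,0,-0.15],
  [-2.1,3.0,0,-0.2],
  [-2.6,3.9,0,-0.25],
  [-2.9,4.7,0,-0.3],
  [-3.3,5.5,0,-0.35],
  [-3.6,6.4,0,-0.4],
  [-3.8,7.3,0,-0.45],
  [-4.1,8.2,0,-0.5],
])

```text
clock: 7.78
position: [0.7201, -0.1005, 0.1475]
tool_rot: [3.14, -0.002, 2.504]
force: [-5.1, 13.4, 5.8]
grip_width: 0.0148
```

```bash
python3 -c "
from h import *
s=telemetry.observe();print(s['position'],s['tool_rot'],s['force'],s['grip_width'],s['qpos'].round(2))
f=cams.grab_frame('top');g=cams.grab_frame('scene')
for c,ff in(('top',f),('scene',g)):
  for n,z in(('station',0.),('knob_grip',.103),('nozzle',.096)):
    for r in cams.pinpoint(c,n)[:1]: print(c,n,round(r['score'],2),np.round(r['uv'],1),atz(ff,r['uv'],z).round(4))
a=g['color'][140:300,200:360,::-1]; b=f['color'][130:250,150:270,::-1]
cv2.imwrite('pics/g.png',np.hstack([cv2.resize(a,(400,400),interpolation=2),cv2.resize(b,(400,400),interpolation=2)]))"
```

```text
[ 0.72009181 -0.1004795   0.14752318] [ 3.13988164e+00 -1.55857061e-03  2.50442173e+00] [-5.07482439 13.38088436  5.83180344] 0.01480658876981961 [ 0.42  0.85 -0.66  1.34  0.53  1.13  0.63]
top station 0.73 [195.8 200.8] [0.5695 0.1815 0.    ]
top knob_grip 0.75 [189.3 193. ] [0.5802 0.1872 0.103 ]
top nozzle 0.73 [189.9 176.3] [0.6411 0.1883 0.096 ]
scene station 0.77 [289.6 262.5] [0.583  0.1827 0.    ]
scene knob_grip 0.91 [293.8 236.3] [0.5799 0.1867 0.103 ]
scene nozzle 0.9 [273.9 251.5] [0.6583 0.1949 0.096 ]
```

View pics/g.png

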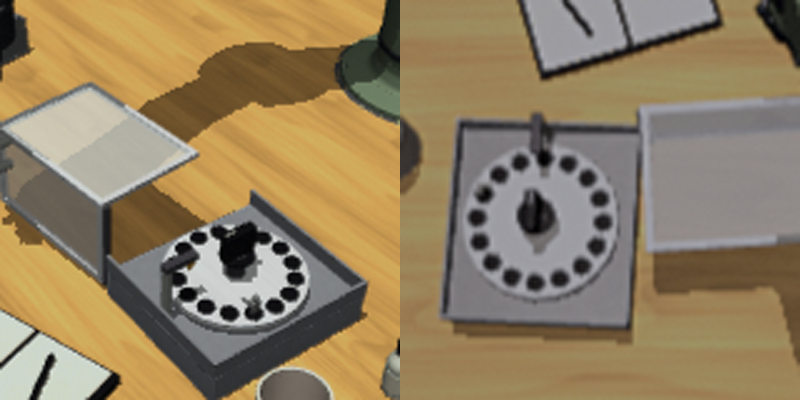

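Request:
apply_moves([
  [0,0,0,0],
  [0,0,0,0],
  [0,0,0,0],
  [0,0,0,0],
  [0,0,0,0],
  [0,0,0,0],
  [0,0,-2.5,0],
  [0,0,-5,0],
  [0,0,-7.5,0],
  [0,0,-10,0],
], claw=0)

```text
clock: 9.02
position: [0.7197, -0.1024, 0.2484]
tool_rot: [3.142, -0.0, 2.501]
force: [-0.7, -0.9, 0.4]
grip_width: 0.0854
```

Request:
apply_moves([
  [2.8,1.5,0,-0.06],
  [5.7,3,0,-0.12],
  [8.5,4.4,0,-0.18],
  [11.3,5.9,0,-0.24],
  [14.2,7.4,0,-0.3],
  [17,8.8,0,-0.36],
  [19.8,10.3,0,-0.42],
  [22.7,11.8,0,-0.48],
  [25.5,13.3,0,-0.54],
  [28.3,14.7,0,-0.6],
])

```text
clock: 9.85
position: [0.5801, 0.1859, 0.2475]
tool_rot: [3.142, 0.0, 3.104]
force: [1.1, 0.5, 0.3]
grip_width: 0.0856
```

```bash
python3 -c "
from h import *
s=telemetry.observe();print(s['position'],s['tool_rot'],s['force'],s['grip_width'],s['qpos'].round(2))
g=cams.grab_frame('scene')
for n,z in(('door_handle',.163),('knob_grip',.103)):
    for r in cams.pinpoint('scene',n)[:1]: print(n,round(r['score'],2),np.round(r['uv'],1),atz(g,r['uv'],z).round(4))
print(proj(g,s['position']),proj(g,[s['position'][0],s['position'][1],.119]))
a=g['color'][140:300,200:360,::-1]
cv2.imwrite('pics/i.png',cv2.resize(a,(600,600),interpolation=2))"
```

```text
[0.5800904  0.18593747 0.24749918] [3.14155603e+00 4.17623083e-04 3.10367047e+00] [1.13230096 0.52356055 0.31500706] 0.085569706456744 [ 0.17  0.62 -0.89  1.59  0.51  1.18  0.7 ]
door_handle 0.69 [197.1 186.1] [ 0.7103 -0.1051  0.163 ]
knob_grip 0.95 [293.4 237. ] [0.5827 0.1882 0.103 ]
[297.48951664 194.11729854] [293.96754534 231.82558005]
```

View pics/i.png

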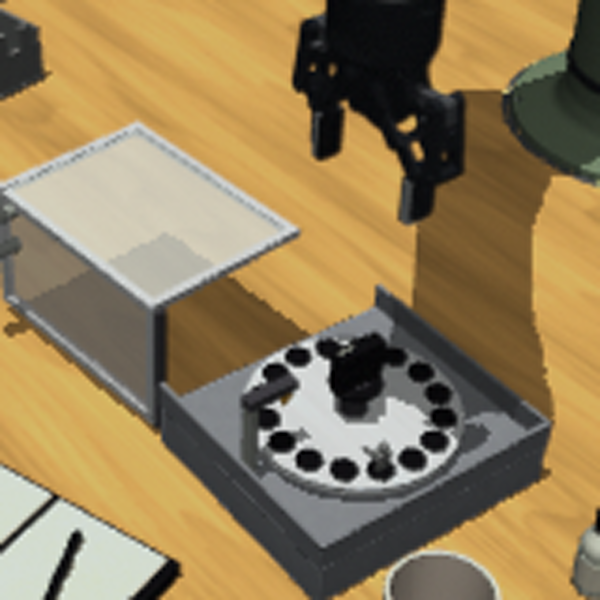

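Request:
apply_moves([
  [-0.1,0.2,2,0],
  [-0.1,0.2,4,0],
  [-0.1,0.2,6,0],
  [-0.1,0.2,8,0],
  [-0.1,0.2,10,0],
  [-0.1,0.2,11.5,0],
  [-0.1,0.2,13,0],
  [-0.1,0.2,14.3,0],
  [-0.1,0.2,15.4,0],
  [-0.1,0.2,15.7,0],
])

```text
clock: 10.83
position: [0.5815, 0.1863, 0.0886]
tool_rot: [-3.141, -0.001, 3.101]
force: [0.5, 0.0, 0.2]
grip_width: 0.0855
```

```bash
python3 -c "
from h import *
s=telemetry.observe();print(s['position'],s['tool_rot'],s['force'],s['grip_width'])
g=cams.grab_frame('scene')
print(proj(g,s['position']))
a=g['color'][190:290,245:345,::-1]
cv2.imwrite('pics/j.png',cv2.resize(a,(600,600),interpolation=2))"
```

```text
[0.58152301 0.18625108 0.08862368] [-3.14102676e+00 -1.44441225e-03  3.10057749e+00] [0.46838835 0.04920583 0.24238287] 0.08546139580283499
[292.89264168 240.31763888]
```

View pics/j.png

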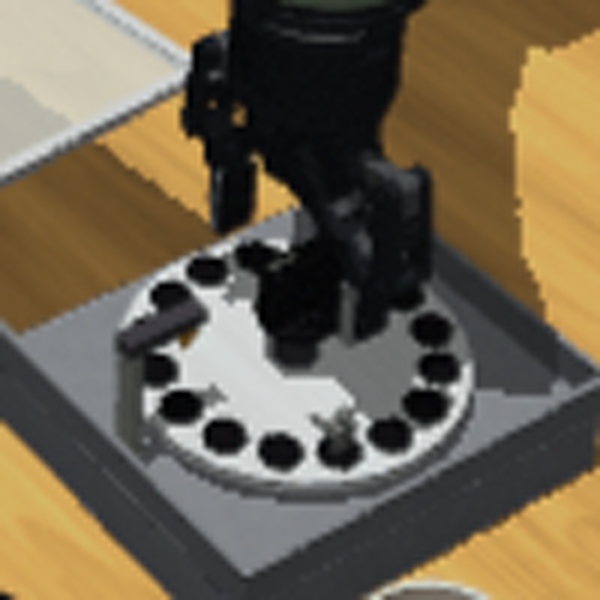

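Request:
apply_moves([
  [0,0,0,0],
  [0,0,0,0],
  [0,0,0,0],
  [0,0,0,0],
  [0,0,0,0],
  [0,0,0,0],
  [0,0,0,0],
  [0,0,0,0],
  [0,0,0,0],
  [0,0,0,0],
], claw=1, force=70)

```text
clock: 11.72
position: [0.5822, 0.188, 0.091]
tool_rot: [3.14, 0.001, 3.102]
force: [-0.1, 5.9, 2.9]
grip_width: 0.013
```

```bash
python3 -c "
from h import *
s=telemetry.observe();print(s['position'],s['tool_rot'],s['force'],s['moment'],s['grip_width'])"
```

```text
[0.5822161  0.18795616 0.09095525] [3.13958877e+00 1.12639562e-03 3.10155359e+00] [-0.09262875  5.93317522  2.87589553] [ 0.95866519 -0.07584095 -0.0675064 ] 0.012965985189807688
```

Request:
apply_moves([
  [0,0.1,0,0.04],
  [0,0.1,0,0.08],
  [0,0.1,0,0.12],
  [0,0.1,0,0.16],
  [0,0.1,0,0.2],
  [0,0.1,0,0.24],
  [0,0.1,0,0.28],
  [0,0.1,0,0.32],
  [0,0.1,0,0.36],
  [0,0.1,0,0.393],
])

```text
clock: 12.55
position: [0.5818, 0.1864, 0.0909]
tool_rot: [-3.139, 0.001, 2.705]
force: [-5.3, -8.0, 14.8]
grip_width: 0.0131
```

```bash
cat > st.py <<'E'
from h import *
s=telemetry.observe();print(s['position'].round(4),s['tool_rot'].round(4),s['force'].round(1),s['moment'].round(3),s['grip_width'].round(4))
E
python3 st.py
```

```text
Traceback (most recent call last):
  File "st.py", line 2, in <module>
    s=telemetry.observe();print(s['position'].round(4),s['tool_rot'].round(4),s['force'].round(1),s['moment'].round(3),s['grip_width'].round(4))
                                                                                                                       ^^^^^^^^^^^^^^^^^^^^^
AttributeError: 'float' object has no attribute 'round'
```

Request:
apply_moves([
  [0,0,0,0.04],
  [0,0,0,0.08],
  [0,0,0,0.12],
  [0,0,0,0.16],
  [0,0,0,0.2],
  [0,0,0,0.24],
  [0,0,0,0.28],
  [0,0,0,0.32],
  [0,0,0,0.36],
  [0,0,0,0.393],
])

```text
clock: 13.38
position: [0.5808, 0.1852, 0.0908]
tool_rot: [-3.137, 0.002, 2.311]
force: [-15.5, -15.9, 23.5]
grip_width: 0.013
```

```bash
python3 st.py
```

```text
Traceback (most recent call last):
  File "st.py", line 2, in <module>
    s=telemetry.observe();print(s['position'].round(4),s['tool_rot'].round(4),s['force'].round(1),s['moment'].round(3),s['grip_width'].round(4))
                                                                                                                       ^^^^^^^^^^^^^^^^^^^^^
AttributeError: 'float' object has no attribute 'round'
```

Request:
apply_moves([
  [0,-0.1,-0.1,0.0],
  [0,-0.2,-0.2,0.04],
  [0,-0.2,-0.2,0.08],
  [0,-0.2,-0.2,0.12],
  [0,-0.2,-0.2,0.16],
  [0,-0.2,-0.2,0.2],
  [0,-0.2,-0.2,0.24],
  [0,-0.2,-0.2,0.28],
  [0,-0.2,-0.2,0.32],
  [0,-0.2,-0.2,0.36],
])

```text
clock: 14.22
position: [0.5794, 0.1843, 0.091]
tool_rot: [-3.138, 0.001, 1.952]
force: [-2.1, -6.8, -11.8]
grip_width: 0.0126
```

```bash
sed -i "s/s\['grip_width'\].round(4)/s['grip_width'],s['qpos'].round(2)/" st.py; cat >> st.py <<'E'
for c in("scene","top"):
    g=cams.grab_frame(c)
    cv2.imwrite(f'pics/z_{c}.png',g['color'][:,:,::-1])
a=cv2.imread('pics/z_scene.png')[190:290,245:345]; b=cv2.imread('pics/z_top.png')[150:240,150:240]
cv2.imwrite('pics/k.png',np.hstack([cv2.resize(a,(400,400),interpolation=2),cv2.resize(b,(400,400),interpolation=2)]))
E
python3 st.py
```

```text
[0.5794 0.1843 0.091 ] [-3.1378e+00  1.5000e-03  1.9520e+00] [ -2.1  -6.8 -11.8] [-1.346  0.39   0.048] 0.012599259851087726 [-0.06  0.72 -0.51  1.73  0.46  0.82 -0.41]
```

View pics/k.png

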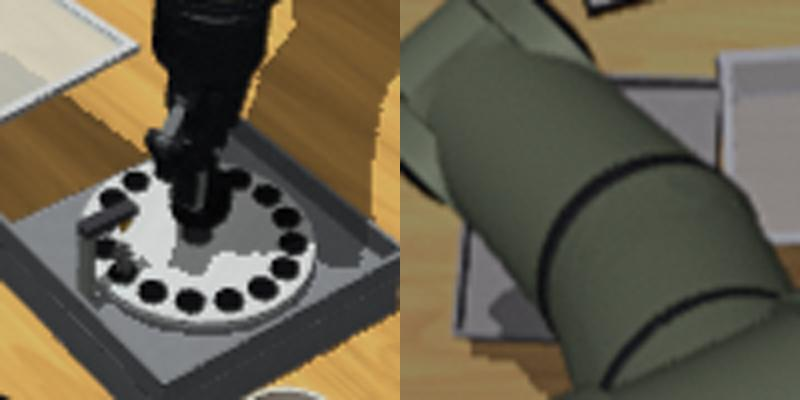

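```bash
python3 -c "
from h import *
g=cams.grab_frame('scene')
for k in (0,.2,.393):
  a=-.04+k
  for z in(.06,.082,.096): print(k,z,((proj(g,[.581+.068*np.cos(a),.187+.068*np.sin(a),z])-[245,190])*6).round(0))
a=g['color'][190:290,245:345,::-1]
cv2.imwrite('pics/l.png',cv2.resize(a,(600,600),interpolation=2))"
```

```text
0 0.06 [171. 405.]
0 0.082 [173. 370.]
0 0.096 [174. 347.]
0.2 0.06 [191. 421.]
0.2 0.082 [194. 386.]
0.2 0.096 [195. 363.]
0.393 0.06 [215. 434.]
0.393 0.082 [217. 399.]
0.393 0.096 [219. 376.]
```

View pics/l.png

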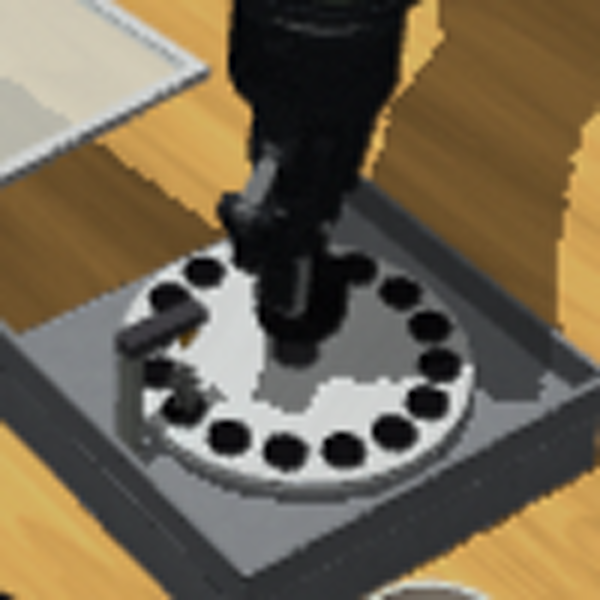

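Request:
apply_moves([
  [0,0,0,0.01],
  [0,0,0,0.02],
  [-0.1,0,0.1,0.03],
  [-0.1,0,0.1,0.03],
  [-0.1,0,0.1,0.03],
  [-0.1,0,0.1,0.03],
  [-0.1,0,0.1,0.03],
  [-0.1,0,0.1,0.03],
  [-0.1,0,0.1,0.03],
  [-0.1,0,0.1,0.03],
])

```text
clock: 15.2
position: [0.5794, 0.1842, 0.091]
tool_rot: [-3.138, 0.001, 1.925]
force: [-9.6, -5.0, 4.0]
grip_width: 0.0126
```

```bash
python3 st.py; python3 -c "
import cv2
cv2.imwrite('pics/m.png',cv2.resize(cv2.imread('pics/z_scene.png')[190:290,245:345],(600,600),interpolation=2))"
```

```text
[0.5794 0.1842 0.091 ] [-3.1380e+00  1.1000e-03  1.9247e+00] [-9.6 -5.   4. ] [-1.076  2.006  0.107] 0.012575346958553961 [-0.07  0.71 -0.5   1.73  0.45  0.82 -0.43]
```

View pics/m.png

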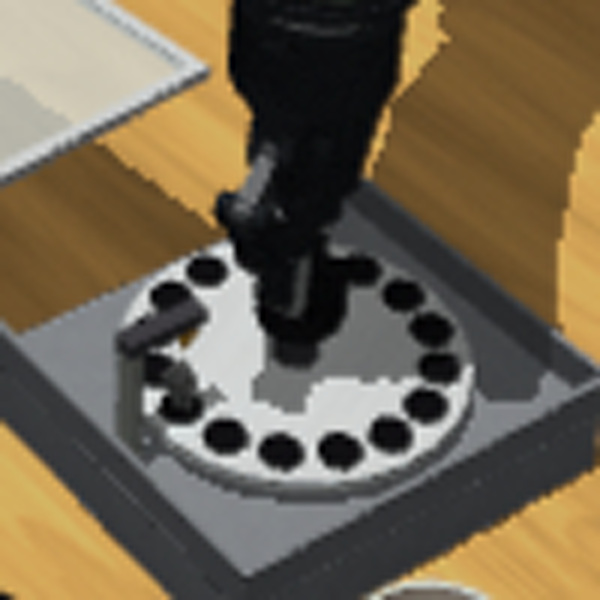

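```bash
python3 -c "
from h import *
print(telemetry.observe()['clock']); print(workorder.job_done())"
```

```text
15.3
the job is handed in; nothing more can be done
None
```

I opened the guard door by its handle to about 1.64 rad and let go. I then gripped the knob at home and turned it clockwise to the third stop. I handed in at 15.3 s, still holding the knob with a 70 N grip.

**Carousel position:** the measured tool turn from home is 1.177 rad, against 1.178 for the third stop. In the last picture the stands sit where they did at home, and the miniature has moved three places to sit by the nozzle. I counted clicks from the angle and the pictures. I did not see them in the wrist moment, because two force readouts failed on a script error.

**Nozzle alignment:** my projected nozzle and stand points were about 12–16 pixels off in the 6x enlarged crop (2–3 camera pixels). So "under the nozzle" rests on the stand pattern and the angle rather than that projection.

**Forces:** the final wrist force was about 11 N. The largest reading was about 36 N, pulling the door slightly off its arc, and about 32 N while turning the knob. I corrected both by shifting the commanded path.

**Door and bystanders:** the door was still open in the last picture. The arm's path stayed away from the bottle, mug and terrain, but I did not measure them again at the end.

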